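# Release the flower press: loosen the wing nut and swing the eyebolt out

## Task

Release the wooden flower press: unscrew the wing nut (counter-clockwise seen from above) only until it just clears the raised lip of the slotted steel lug, at most 5 mm above the lip, then swing the hinged eyebolt out of the slot and down to its stop, and leave it there. The lid springs up by an unknown few millimetres as you loosen, so feel whether the bolt is free: do not pry the nut against the lug or press hard on the lid (keep below 25 N), and leave the other things on the table where they are.

Things in the scene. Friction and masses are not known exactly. Their poses are not given: they have to be found in the camera images.
- press: Flower press, fixed to the table: plywood base 170 (x) x 220 (y) mm, lid of the same outline, shut top 88 mm up. Origin under its centre, on the table; z up. Lid hinged along the +x edge; eyebolt and lug at the middle of the -x edge. The eyebolt swings out towards -x.
- pin (a point): Hinge pin of the eyebolt, 28 mm above the table, in a steel clevis on the press base. Axes turn with the bolt: z along the 8 mm shank to its free end (100 mm from the pin), y along the pin, x towards the lid while the bolt is upright. Sideways (y) the bolt is rigid.
- eyebolt (a joint): Swing angle of the eyebolt (rad): 0 upright in the slot of the lug, growing as it swings out and down; stop at 1.35, nearly level. Stiff hinge (0.12 N m, plus the weight): it stays upright or half tilted when left, so push it all the way to the stop.
- wingnut: Steel wing nut, seated on the lug at first. Origin on the bolt axis at the underside of its round foot (20 mm wide, 6 mm thick; neck 12 mm wide above it). z up the bolt, x along the wings: together 48 mm long, 12 mm thick, from 8 to 34 mm above the origin. Counter-clockwise from above raises it 2.4 mm per rad, against 0.1 N m; it is free after 1 to 5 rad.
- lug (a point): Point on the flat top of the slotted steel lug, on the axis of the upright bolt; the nut sits on this face. x towards the lid's hinge, z up. Lug 44 mm wide, 8 mm thick, slot 11 mm wide, open to -x. Across the prong ends, 10 to 12.5 mm to -x, a lip 2.5 mm high catches the nut's foot: the bolt comes free with the nut about 3.7 mm above this face; above 7.5 mm is too far.
- lid: Plywood lid 170 x 220 x 18 mm. Origin: middle of its hinged edge, underside; it lies towards -x, z up. A sprung hinge pushes it up: the lug follows the nut by an amount unknown beforehand (1 to 8 mm at the lug, 190 mm from the hinge), then stays while the nut rises off it. A finger's touch presses it down again (2 mm per N at the lug).
- jar: Bystander, to be left alone: closed glass jar, 72 mm wide, 85 mm tall; origin at the centre of its underside.
- glue: Bystander, to be left alone: small white glue bottle, 36 mm wide, 100 mm tall; origin at the centre of its underside.
- tape: Bystander, to be left alone: roll of clear tape, 64 mm wide, 20 mm high; origin at the centre of its underside.
- stapler: Bystander, to be left alone: stapler, 130 mm long, 45 mm high; origin at the centre of its underside.
- cardpack: Bystander, to be left alone: pack of cards, 90 x 130 x 18 mm; origin at the centre of its underside.
- ruler: Bystander, to be left alone: steel ruler, 300 x 30 x 4 mm; origin at the centre of its underside.
- spool: Bystander, to be left alone: wooden spool, 48 mm wide, 34 mm high; origin at the centre of its underside.
- stamp: Bystander, to be left alone: wooden hand stamp, 32 mm wide, 66 mm high; origin at the centre of its underside.

How it is judged (in metres and radians):
On the way:
1. the wing nut is raised clear of the lip of the lug (z of wingnut in the frame of lug above 0.0025 m), for 0.1 s.
At the end, for the whole second after the job is handed in: The eyebolt is swung out of the lug and down to within 0.2 rad of its stop (angle above 1.15 rad), at rest, with the wing nut still on its thread (value of joint eyebolt above 1.15 rad and angular speed of wingnut below 0.1 rad/s and distance between wingnut and pin below 0.0865 m); the robot touches nothing.
It fails at once if the wing nut was forced against the lug with more than 25 N (contact force between wingnut and lid above 25 N).
It fails at once if the gripper pressed on the lid or lug with more than 25 N (contact force between any of the arm, the fingers and lid above 25 N).
It fails at once if the wing nut was unscrewed too far: more than 5 mm above the lip (7.5 mm above the lug's face) (z of wingnut in the frame of lug above 0.0075 m).
It fails at once if a bystander was moved by more than 30 mm (distance of any of jar, glue, tape, stapler, cardpack, ruler, spool, stamp from where it was at the start of the episode above 0.03 m).
It also fails if it takes over 67 s, if anything falls off the work surface, if the arm or the gripper's body presses on something with over 40 N, if the wrist force passes 120 N, or if a joint passes its speed limit or range.

## Robot

A 6-joint arm with a two-finger parallel gripper is mounted at the origin on the work surface. World frame = base frame: x ahead of the robot, y to its left, z up, the work surface at z = 0. Lengths are in mm, angles in rad, forces in N, time in s.
With the tool pointing down it reaches from about 350 to 725 mm from the base axis. Payload 6 kg.
Tool frame: the origin (TCP) lies midway between the tips of the shut fingers; the grasp point (between the pads) lies 19 mm behind it; z points along the fingers, y is the line along which they close (so a half turn about z gives the same grasp; the last joint's range is limited). The gripper opens to 85 mm and grips with 20 to 120 N. Pads are 22 mm wide; open, the fingers measure 114 mm over their backs; the gripper's body (76 mm by 85 mm) begins 54 mm behind the grasp point. The pads swing forward as they close: fully open they stand 13 mm farther back than shut.
Start: joints at [-0.96, 0.04, 0.085, 0, -1.615, -0.334], TCP at [163.977, -577.135, 231.261] pointing down, gripper open.
Joint ranges: [-2.56, 2.56], [-1.29, 2.01], [-1.08, 1.49], [-3.29, 1.98], [-2.81, -0.18], [-2.99, 2.99]. Speed limits (rad/s): [2.57, 2.57, 3.01, 3.14, 3.14, 3.14].

## Interface

Orientations are given as a 3x3 rotation matrix whose columns are the frame's x, y, z axes.
In Python, from rig import read_state, read_camera, camera_params, job, boxes_of, trace, pinpoint gives the robot as it stands.
- The arm moves only by the tool jog_arm, never from a script. Its arguments are lists of equal length, an entry for each row: "delta_pos": the shift along the tool's x, y, z as a fraction of full scale, a list of three; "delta_rot": the turn, a rotation vector about the tool's x, y, z as a fraction of full scale, a list of three; "hand": the closure, from 0 (fully open) to 1 (shut). A call has 1 to 8 rows; each row shifts and turns the commanded pose from where the row before left it, along the tool's axes as they then stand; what a row does not reach is not made up. Full scale, the value 1, is 0.06 m for a shift and 0.12 rad for a turn. A row lasts 1/8 s, in which the tool goes at most 62.5 mm and 10.7 degrees, less where a joint would pass 70% of its speed; a pose out of reach is approached as far as the arm can. A call with a number of a shift or a turn outside -1 to 1 is refused whole. A call with a gripper value outside its range is refused whole. The fingers move at their own pace and stop on an object; "squeeze" is the grip in N (left out, the last holds). Time passes only in rows, so rows that do not move let the fingers close. It gives the time, the measured TCP pose, the force, the opening and the grip force at its end, in the units of the state.
- read_state(): the state, without advancing time (a new reading comes with each control period).
- read_camera(name): name is "scene" or "top" or "wrist"; returns the picture (480x640x3 uint8, red, green, blue); there is no depth.
- camera_params(name): a dict with "K" (3x3 intrinsics, pixels), "world_from_camera" (4x4, takes a point from camera to world coordinates). Camera axes: x right, y up, looking along -z (the intrinsics and any distortion apply to the point x, -y, -z); pixel columns grow to the right and rows downward; lengths in mm; the calibration is good to about 2 mm. A picture is of the moment at which its call begins: read the wrist's pose just before it. camera_params takes no time and is no camera call; for the wrist camera it gives the pose at the moment of the call.
- job.hand_in(): hands the job in; it is judged then, once.
Trained networks look in the newest picture that a camera, given by its name, has taken for a name from the list of things; names that differ only in an ending like _2 or _b are one class to them, and where a whole thing is asked for, a point or a joint stands for the part that bears it (a point fixed in the world has none). Each returns a list of dicts, best first, with "confidence" (0 to 1); they miss things now and then, are a little off and sometimes report something else, mostly with a low value. They report only what shows in the picture. A call takes as long as a camera call.
- boxes_of(camera, name): "box" ([left, top, right, bottom] in pixels, round what is visible of it).
- trace(camera, name): "region" (480x640 bool, what is visible of it) and "box" ([left, top, right, bottom] in pixels, round what is visible of it).
- pinpoint(camera, name): "uv" ([column, row] in pixels: a listed point, or the origin of a listed thing).
The state is a dict: "t": time; "joint_positions": joint angles; "dq": joint speeds; "effort": joint torques, N m; "position": TCP position; "tool_rot": TCP orientation; "force": force on the tool from outside, world axes, zero at the start; "torque": the same for the moment, N m; "opening": opening from 0.0 (shut) to 1.0 (fully open); "finger_force": force on a finger pad.
Only numpy, scipy, OpenCV 4.12 (cv2) and the standard library are available. Lean on these libraries where they do the work, as an engineer would, in place of code of your own. Each camera call takes 0.05 s, during which the arm holds its last target. There are 200 camera calls.

## Working session

There is one attempt and no reset: what is moved stays moved. The work goes in short steps, Python scripts to look and compute and a tool call to move; the robot and the scene stay as the last step left them, time stands still between calls to the robot, and variables do not carry over. Pictures are saved under pics/ and viewed, at most 10 in all, crops included, and the job is handed in when it is done.

Besides the shell and the picture viewer there is one more tool, called after "Emit:" as a command line: name --argument value ..., lists and objects as JSON in quotes. jog_arm: Moves the arm, as the interface text tells. Its arguments: {"type":"object","properties":{"delta_pos":{"type":"array","items":{"type":"array","items":{"type":"number"}}},"delta_rot":{"type":"array","items":{"type":"array","items":{"type":"number"}}},"hand":{"type":"array","items":{"type":"number"}},"squeeze":{"type":"number"}},"required":["delta_pos","delta_rot","hand"]}

```bash
mkdir -p pics
cat > h.py <<'E'
import numpy as np, cv2
from rig import *
def ray(cam,uv):
    p=camera_params(cam);K=np.array(p["K"]);T=np.array(p["world_from_camera"])
    d=np.linalg.inv(K)@np.array([uv[0],uv[1],1.]);d=np.array([d[0],-d[1],-d[2]])
    return T[:3,3],T[:3,:3]@d
def at_z(cam,uv,z):
    o,d=ray(cam,uv);return o+d*(z-o[2])/d[2]
def tri(l):
    A=0;b=0
    for cam,uv in l:
        o,d=ray(cam,uv);d=d/np.linalg.norm(d);P=np.eye(3)-np.outer(d,d);A=A+P;b=b+P@o
    return np.linalg.solve(A,b)
E
python3 - <<'E'
from h import *
ims=[]
for c in("scene","top"):
    im=read_camera(c);cv2.imwrite(f"pics/{c}0.png",im[:,:,::-1])
    p=camera_params(c);print(c,{k:(np.round(v,2).tolist()) for k,v in p.items() if not isinstance(v,str)})
uv={}
for n in("wingnut","pin","lug","press","lid"):
    for c in("scene","top"):
        r=pinpoint(c,n)
        if r: uv[c,n]=r[0]["uv"];print(n,c,np.round(r[0]["uv"],1),round(r[0]["confidence"],2))
    if ("scene",n) in uv and ("top",n) in uv: print(n,tri([("scene",uv["scene",n]),("top",uv["top",n])]).round(1))
for n in("jar","glue","tape","stapler","cardpack","ruler","spool","stamp"):
    r=pinpoint("top",n)
    if r: print(n,r[0]["uv"],at_z("top",r[0]["uv"],0).round(0),r[0]["confidence"])
print(read_state())
E
```

```text
scene {'K': [[564.51, 0.0, 313.91], [0.0, 564.51, 234.67], [0.0, 0.0, 1.0]], 'world_from_camera': [[0.7, -0.39, 0.6, 1270.02], [0.72, 0.39, -0.58, -767.03], [-0.0, 0.83, 0.55, 741.73], [0.0, 0.0, 0.0, 1.0]]}
top {'K': [[542.16, 0.0, 320.92], [0.0, 542.16, 249.52], [0.0, 0.0, 1.0]], 'world_from_camera': [[-0.01, 0.98, -0.17, 366.44], [-1.0, -0.01, -0.01, -74.87], [-0.01, 0.17, 0.98, 1271.78], [0.0, 0.0, 0.0, 1.0]]}
wingnut scene [363.  214.1] 0.59
wingnut top [277.7 240.7] 0.57
wingnut [594.8  33.4 107.2]
pin scene [356.3 241.5] 0.73
lug scene [364.3 215. ] 0.83
lug top [276.  241.9] 0.74
lug [593.7  38.1 102.3]
press scene [375.  229.6] 0.74
press top [241.5 265.7] 0.93
press [555.5 128.    6.4]
lid scene [384.6 191.4] 0.59
lid top [200.1 276.5] 0.62
lid [519.9 207.5  67. ]
jar [256.7, 344.6] [370.  90.   0.] 0.78
glue [191.3, 223.7] [659. 251.   0.] 0.72
tape [324.2, 299.7] [472. -67.   0.] 0.64
stapler [243.3, 187.2] [749. 126.   0.] 0.71
cardpack [453.4, 341.8] [ 371. -364.    0.] 0.89
ruler [441.7, 224.2] [ 649. -351.    0.] 0.75
spool [291.3, 323.3] [418.  10.   0.] 0.92
stamp [399.2, 340.4] [ 376. -239.    0.] 0.63
{'t': 1.0, 'joint_positions': array([-9.60310803e-01,  4.01982609e-02,  8.47847084e-02, -2.17773478e-05,
       -1.61551925e+00, -3.33665001e-01]), 'dq': array([ 0.00138456, -0.00063668,  0.00079939,  0.00090216, -0.00137743,
       -0.00120429]), 'effort': array([-1.51161119e-03, -3.67935205e+01,  3.47434580e+01,  6.93318352e+00,
       -1.21358640e-03, -1.11432698e-05]), 'position': array([ 163.97029179, -577.12324081,  231.24949489]), 'tool_rot': array([[-9.61928979e-01, -2.73299534e-01, -6.04093287e-05],
       [-2.73299539e-01,  9.61928972e-01,  1.24293490e-04],
       [ 2.41401306e-05,  1.36071351e-04, -9.99999990e-01]]), 'force': array([-0.88179414, -0.01952633, -0.37284107]), 'torque': array([-0.05966285, -0.01710907,  0.02385118]), 'finger_force': 0.0, 'opening': 0.9975779293876084}
```

View pics/scene0.png

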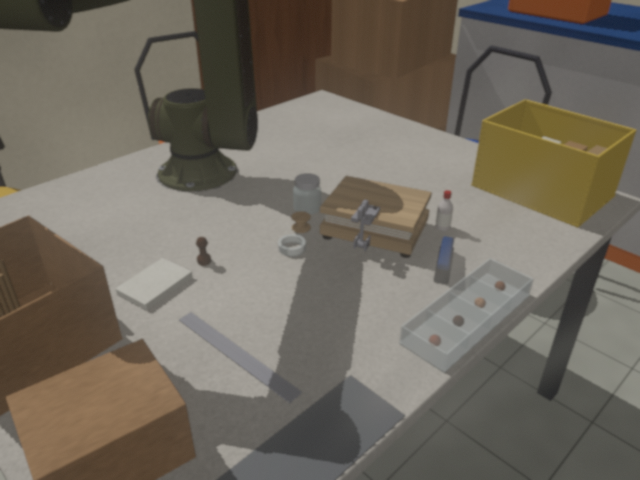

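View pics/top0.png

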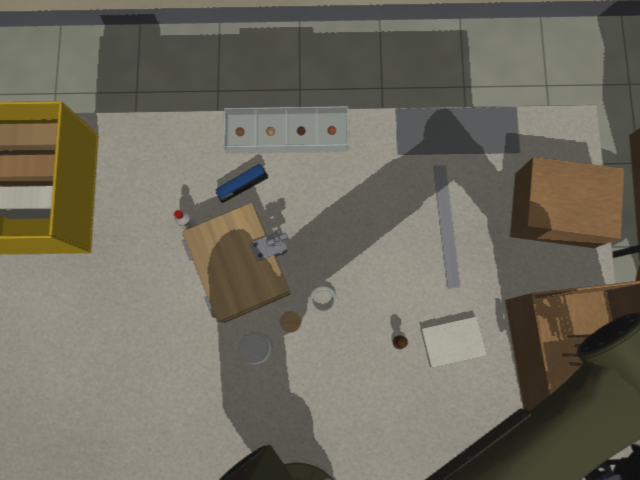

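The scene view shows the nut and lug at about (364, 214) on the near side of the press. In the top view they are at about (270, 243), and the −x press axis points along world (0.38, −0.92). I'll move towards it.

Emit:
jog_arm --delta_pos '[[-0.74, 0.6, -0.05], [-0.74, 0.6, -0.05], [-0.74, 0.6, -0.05], [-0.74, 0.6, -0.05], [-0.74, 0.6, -0.05], [-0.74, 0.6, -0.05], [-0.74, 0.6, -0.05], [-0.74, 0.6, -0.05]]' --delta_rot '[[0, 0, 0], [0, 0, 0], [0, 0, 0], [0, 0, 0], [0, 0, 0], [0, 0, 0], [0, 0, 0], [0, 0, 0]]' --hand '[0, 0, 0, 0, 0, 0, 0, 0]'

```text
t: 2.0
position: [427.7, -201.3, 255.8]
tool_rot: [[-0.962, -0.273, 0.001], [-0.273, 0.962, -0.0], [-0.001, -0.0, -1.0]]
force: [0.6, -0.1, -0.1]
opening: 1.0
finger_force: 0.0
```

Emit:
jog_arm --delta_pos '[[-0.74, 0.6, -0.05], [-0.74, 0.6, -0.05], [-0.74, 0.6, -0.05], [0, 0, 0]]' --delta_rot '[[0, 0, 0], [0, 0, 0], [0, 0, 0], [0, 0, 0]]' --hand '[0, 0, 0, 0]'

```text
t: 2.5
position: [526.7, -59.9, 263.1]
tool_rot: [[-0.961, -0.277, -0.002], [-0.277, 0.961, 0.0], [0.002, 0.001, -1.0]]
force: [0.4, -1.2, -0.8]
opening: 0.995
finger_force: 0.0
```

```bash
cat > w.py <<'E'
from h import *
import sys
s=read_state();print(s["position"].round(1),s["joint_positions"].round(3));print(s["tool_rot"].round(3))
p=camera_params("wrist");print(np.round(p["world_from_camera"],2).tolist(),np.round(p["K"],0).tolist())
im=read_camera("wrist");cv2.imwrite("pics/%s.png"%sys.argv[1],im[:,:,::-1])
for n in("wingnut","lug","pin"):
    r=pinpoint("wrist",n)
    if r: print(n,np.round(r[0]["uv"],1),r[0]["confidence"],at_z("wrist",r[0]["uv"],{"wingnut":97,"lug":97,"pin":28}[n]).round(1))
E
python3 w.py w1
```

```text
[526.7 -59.9 263.1] [ 2.660e-01 -1.380e-01 -2.900e-02 -1.000e-03 -1.682e+00 -1.556e+00]
[[-0.961 -0.277 -0.002]
 [-0.277  0.961  0.   ]
 [ 0.002  0.001 -1.   ]]
[[-0.28, -0.93, -0.25, 462.37], [0.96, -0.27, -0.07, -77.61], [0.0, -0.26, 0.96, 406.73], [0.0, 0.0, 0.0, 1.0]] [[359.0, 0.0, 313.0], [0.0, 359.0, 241.0], [0.0, 0.0, 1.0]]
wingnut [386.4 313. ] 0.97 [592.1  29.6  97. ]
lug [387.4 317.2] 0.89 [596.1  31.3  97. ]
pin [373.9 289.1] 0.78 [597.1  29.6  28. ]
```

View pics/w1.png

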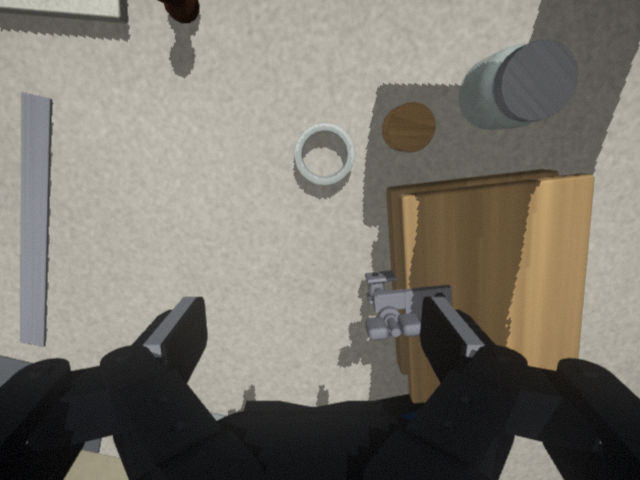

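The wing nut sits at about (392, 325), with its wings roughly horizontal in the image. Next I'll measure its wing angle and position, plus the press axes.

Run:
```python
from h import *
im=cv2.imread("pics/w1.png")[255:375,340:480]
cv2.imwrite("pics/c1.png",cv2.resize(im,None,fx=5,fy=5,interpolation=cv2.INTER_CUBIC)[:600,:700])
read_camera("wrist")
for n in("wingnut","eyebolt"):
    for r in trace("wrist",n)[:1]:
        m=r["region"];print(n,r["confidence"],r["box"],cv2.minAreaRect(np.argwhere(m)[:,::-1].astype(np.float32)),m.sum())
r=boxes_of("wrist","lug");print(r[:1])
# press side edge candidates on lid top z=88: corners
for uv in[(388,187),(400,195)]: print(uv,at_z("wrist",uv,88).round(1))
for c in ("top",):
  for uv in [(184,230),(250,205),(288,293),(217,320)]: print(uv,at_z(c,uv,88).round(1))
```

```text
wingnut 0.74 [366.5, 305.1, 419.7, 340.8] ((394.530029296875, 322.21002197265625), (33.37543869018555, 52.18447494506836), 81.8698959350586) 1081
eyebolt 0.7 [368.7, 281.9, 419.5, 342.0] ((395.0, 311.5), (59.0, 52.0), 90.0) 1499
[{'box': [376.7, 175.0, 597.8, 401.3], 'confidence': 0.58}]
(388, 187) [479.6  -6.6  88. ]
(400, 195) [483.4   6.   88. ]
(184, 230) [625. 244.  88.]
(250, 205) [680.3  96.5  88. ]
(288, 293) [480.5  11.2  88. ]
(217, 320) [423.9 165.7  88. ]
```

View pics/c1.png

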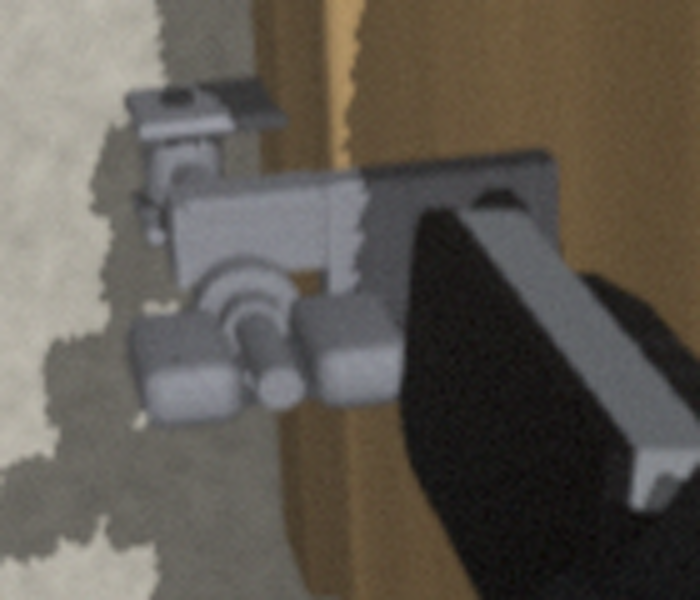

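Run:
```python
from h import *
f=lambda u,v,z:at_z("wrist",(340+u/5,255+v/5),z)
print("bolt end",f(282,388,128).round(1),"foot",f(248,285,100).round(1))
a,b=f(147,396,131),f(400,376,131);print(a.round(1),b.round(1),(a+b)[:2]/2,np.linalg.norm(a-b),np.arctan2(*(b-a)[1::-1]))
# lower front edges & lug edge directions
a,b=f(150,372,131),f(397,350,131);print((a+b)/2,np.arctan2(*(b-a)[1::-1]))
a,b=f(175,198,97),f(555,152,97);print("lug edge",a.round(1),b.round(1),np.arctan2(*(b-a)[1::-1]))
```

```text
bolt end [594.7  32.1 128. ] foot [589.4  30.1 100. ]
[601.   9. 131.] [585.6  49.6 131. ] [593.29983422  29.32013089] 43.46084224400066 1.9339961083640158
[588.7810082   27.74411194 131.        ] 1.944790927459191
lug edge [577.4  12.2  97. ] [549.5  77.3  97. ] 1.9765925484397826
```

Emit:
jog_arm --delta_pos '[[-0.74, 0.58, 0], [-0.74, 0.58, 0], [0, 0, 0.1], [0, 0, 0.2], [0, 0, 0.2], [0, 0, 0.2], [0, 0, 0.2], [0, 0, 0.2]]' --delta_rot '[[0, 0, 0], [0, 0, 0], [0, 0, 1], [0, 0, 1], [0, 0, 1], [0, 0, 1], [0, 0, 1], [0, 0, 1]]' --hand '[0, 0, 0, 0, 0, 0, 0, 0]'

```text
t: 3.9
position: [591.9, 27.8, 198.1]
tool_rot: [[-0.901, 0.433, 0.0], [0.433, 0.901, 0.0], [-0.0, 0.0, -1.0]]
force: [0.6, 0.1, -0.1]
opening: 1.002
finger_force: 0.0
```

Emit:
jog_arm --delta_pos '[[0, 0, 0], [0, 0, 0], [0, 0, 0], [0, 0, 0], [0, 0, 0], [0, 0, 0], [0, 0, 0], [0, 0, 0]]' --delta_rot '[[0, 0, 1], [0, 0, 1], [0, 0, 1], [0, 0, 1], [0, 0, 1], [0, 0, 1], [0, 0, 0.3], [0, 0, 0]]' --hand '[0, 0, 0, 0, 0, 0, 0, 0]'

```text
t: 4.9
position: [604.6, -12.4, 196.9]
tool_rot: [[-0.424, 0.906, -0.011], [0.905, 0.424, 0.038], [0.039, 0.006, -0.999]]
force: [1.3, 0.0, 0.0]
opening: 1.0
finger_force: 0.0
```

```bash
python3 w.py w2
python3 - <<'E'
import cv2
im=cv2.imread("pics/w2.png")[240:440,220:420];cv2.imwrite("pics/c2.png",cv2.resize(im,None,fx=3,fy=3,interpolation=cv2.INTER_CUBIC))
E
```

```text
[604.6 -12.4 196.9] [ 0.286  0.063  0.06  -0.039 -1.567 -2.99 ]
[[-0.424  0.906 -0.011]
 [ 0.905  0.424  0.038]
 [ 0.039  0.006 -0.999]]
[[0.91, -0.41, -0.1, 577.73], [0.42, 0.88, 0.2, 44.11], [0.0, -0.23, 0.97, 342.85], [0.0, 0.0, 0.0, 1.0]] [[359.0, 0.0, 313.0], [0.0, 359.0, 241.0], [0.0, 0.0, 1.0]]
wingnut [327.6 178.5] 0.66 [593.5  36.8  97. ]
lug [328.4 181.2] 0.57 [594.7  35.7  97. ]
```

View pics/c2.png

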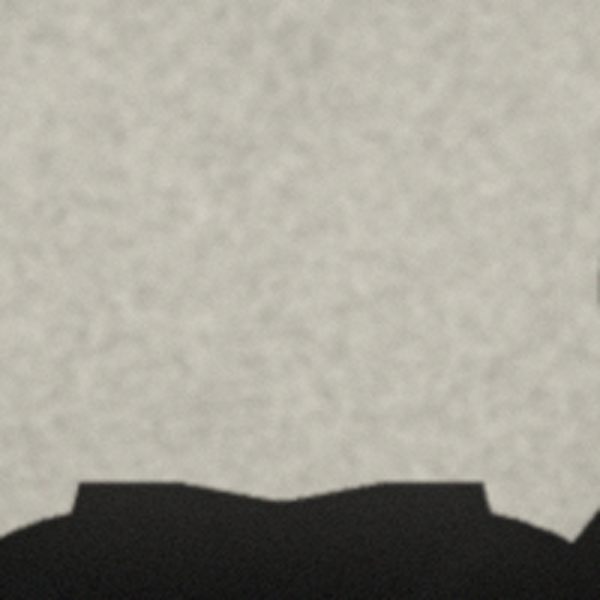

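The crop shows only table and gripper body. The tool drifted because joint 6 reached its −2.99 limit, so I'll use the half-turn grasp (q6 ≈ 0).

Emit:
jog_arm --delta_pos '[[0, 0, 0], [0, 0, 0], [0, 0, 0], [0, 0, 0], [0, 0, 0], [0, 0, 0], [0, 0, 0], [0, 0, 0]]' --delta_rot '[[0, 0, -1], [0, 0, -1], [0, 0, -1], [0, 0, -1], [0, 0, -1], [0, 0, -1], [0, 0, -1], [0, 0, -1]]' --hand '[0, 0, 0, 0, 0, 0, 0, 0]'

```text
t: 6.1
position: [604.6, -10.7, 197.0]
tool_rot: [[-0.986, 0.165, -0.011], [0.165, 0.986, 0.038], [0.017, 0.035, -0.999]]
force: [-0.0, 0.5, -0.0]
opening: 1.006
finger_force: 0.0
```

Emit:
jog_arm --delta_pos '[[0, 0, 0], [0, 0, 0], [0, 0, 0], [0, 0, 0], [0, 0, 0], [0, 0, 0], [0, 0, 0], [0, 0, 0]]' --delta_rot '[[0, 0, -1], [0, 0, -1], [0, 0, -1], [0, 0, -1], [0, 0, -1], [0, 0, -1], [0, 0, -1], [0, 0, -1]]' --hand '[0, 0, 0, 0, 0, 0, 0, 0]'

```text
t: 7.1
position: [604.5, -10.7, 197.0]
tool_rot: [[-0.701, -0.713, -0.011], [-0.713, 0.7, 0.038], [-0.019, 0.034, -0.999]]
force: [-0.4, -0.8, -0.2]
opening: 0.995
finger_force: 0.0
```

Emit:
jog_arm --delta_pos '[[0, 0, 0], [0, 0, 0], [0, 0, 0], [0, 0, 0], [0, 0, 0], [0, 0, 0], [0, 0, 0], [0, 0, 0]]' --delta_rot '[[0, 0, -1], [0, 0, -1], [0, 0, -1], [0, 0, -1], [0, 0, -1], [0, 0, -1], [0, 0, -1], [0, 0, -1]]' --hand '[0, 0, 0, 0, 0, 0, 0, 0]'

```text
t: 8.1
position: [604.5, -10.8, 197.0]
tool_rot: [[0.182, -0.983, -0.011], [-0.983, -0.182, 0.038], [-0.039, 0.004, -0.999]]
force: [0.1, -0.5, 0.1]
opening: 0.997
finger_force: 0.0
```

```bash
cat > go.py <<'E'
from h import *
from scipy.spatial.transform import Rotation as R
def Rt(yaw,tilt=0):   # tool-down, x axis at yaw; tilt = bolt swing angle outwards (about horizontal axis)
    x=np.array([np.cos(yaw),np.sin(yaw),0]);z=np.array([0,0,-1.]);M=np.c_[x,np.cross(z,x),z]
    px=np.array([-.395,.919,0]);ax=np.cross([0,0,1],-px);ax/=np.linalg.norm(ax)
    return R.from_rotvec(ax*tilt).as_matrix()@M
def need(pos,M):
    s=read_state();A=s["tool_rot"]
    print("pos",s["position"].round(1),"q",s["joint_positions"].round(2),"F",s["force"].round(1),"T",s["torque"].round(2))
    print("dpos(fullscale, tool axes)",(A.T@(np.array(pos)-s["position"])/60).round(3),"drot",(R.from_matrix(A.T@M).as_rotvec()/.12).round(2))
E
python3 -c "
from go import *
need((593,31,197),Rt(-1.2))"
```

```text
pos [604.5 -10.8 197. ] q [ 0.29  0.06  0.06 -0.04 -1.57 -0.11] F [ 0.1 -0.5  0.1] T [-0.08 -0.02  0.01]
dpos(fullscale, tool axes) [-0.719  0.062  0.029] drot [ 0.    0.33 -1.56]
```

Emit:
jog_arm --delta_pos '[[-0.72, 0.06, 0.03], [0, 0, 0], [0, 0, 0]]' --delta_rot '[[0, 0.33, -0.56], [0, 0, -1], [0, 0, 0]]' --hand '[0, 0, 0]'

```text
t: 8.48
position: [593.3, 31.5, 197.0]
tool_rot: [[0.358, -0.934, -0.003], [-0.934, -0.358, -0.001], [-0.0, 0.003, -1.0]]
force: [-0.9, -0.5, -0.1]
opening: 0.996
finger_force: 0.0
```

```bash
python3 w.py w3
python3 - <<'E'
from go import *
need((593,31,197),Rt(-1.2))
im=cv2.imread("pics/w3.png")[230:430,220:420];cv2.imwrite("pics/c3.png",cv2.resize(im,None,fx=3,fy=3,interpolation=cv2.INTER_CUBIC))
E
```

```text
[593.3  31.5 197. ] [ 0.39   0.026  0.008 -0.    -1.556 -0.024]
[[ 0.358 -0.934 -0.003]
 [-0.934 -0.358 -0.001]
 [-0.     0.003 -1.   ]]
[[-0.93, 0.34, 0.1, 617.8], [-0.36, -0.9, -0.25, -30.35], [0.0, -0.27, 0.96, 340.47], [0.0, 0.0, 0.0, 1.0]] [[359.0, 0.0, 313.0], [0.0, 359.0, 241.0], [0.0, 0.0, 1.0]]
wingnut [307.4 244.1] 0.77 [596.1  34.9  97. ]
lug [311.8 242.2] 0.9 [593.7  32.2  97. ]
pin [308.  225.4] 0.62 [595.6  36.8  28. ]
pos [593.5  30.2 196.9] q [ 0.39  0.03  0.01 -0.   -1.56 -0.02] F [ 0.8 -0.7  0. ] T [ 0.02  0.02 -0.02]
dpos(fullscale, tool axes) [-0.016  0.003 -0.002] drot [ 0.02  0.   -0.06]
```

View pics/w3.png

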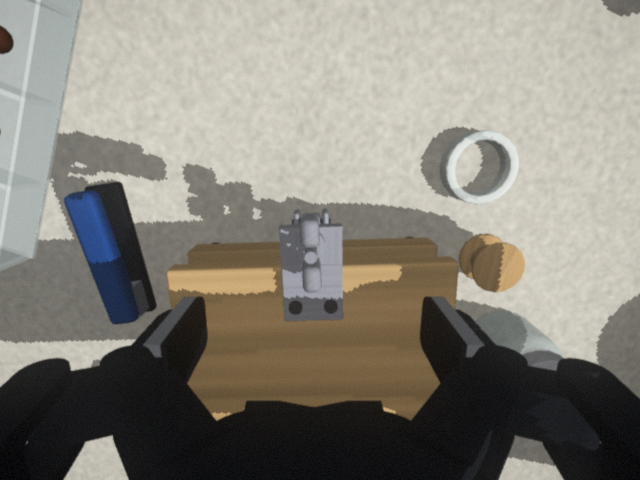

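The wings run vertically from (311, 219) to (312, 292), aligned with the tool's x axis, and the bolt tip is at (311, 257). The fingers straddle them.

Run:
```python
from go import *
print(at_z("wrist",(311,257),128),at_z("wrist",(310.5,219),130),at_z("wrist",(312,292),130),at_z("wrist",(282,224),97),at_z("wrist",(287,320),97),at_z("wrist",(343,224),97))
print(camera_params("wrist")["world_from_camera"].round(3).tolist())
need((593,31,104),Rt(-1.2))
```

```text
[593.92808885  33.03802308 128.        ] [602.85084747  10.23262613 130.        ] [585.35604372  53.94668099 130.        ] [617.719964    27.11346639  97.        ] [589.739723    95.13454784  97.        ] [578.15545355  12.14512084  97.        ]
[[-0.935, 0.341, 0.098, 617.901], [-0.355, -0.902, -0.248, -31.706], [0.004, -0.267, 0.964, 340.336], [0.0, 0.0, 0.0, 1.0]]
pos [593.5  30.2 196.9] q [ 0.39  0.03  0.01 -0.   -1.56 -0.02] F [ 0.8 -0.7  0. ] T [ 0.02  0.02 -0.02]
dpos(fullscale, tool axes) [-0.016 -0.002  1.548] drot [ 0.02  0.   -0.06]
```

Emit:
jog_arm --delta_pos '[[-0.03, -0.02, 0.5], [0, 0, 0.5], [0, 0, 0.4], [0, 0, 0.13], [0, 0, 0]]' --delta_rot '[[0, 0, 0], [0, 0, 0], [0, 0, 0], [0, 0, 0], [0, 0, 0]]' --hand '[0, 0, 0, 0, 0.3]' --squeeze 40

```text
t: 9.3
position: [593.8, 32.1, 105.2]
tool_rot: [[0.356, -0.934, -0.003], [-0.934, -0.356, -0.001], [0.0, 0.003, -1.0]]
force: [0.6, 0.0, 0.8]
opening: 0.818
finger_force: 0.0
```

Emit:
jog_arm --delta_pos '[[0, 0, 0], [0, 0, 0], [0, 0, 0], [0, 0, 0], [0, 0, 0], [0, 0, 0]]' --delta_rot '[[0, 0, 0], [0, 0, 0], [0, 0, 0], [0, 0, 0], [0, 0, 0], [0, 0, 0]]' --hand '[0.6, 0.75, 0.9, 1, 1, 1]'

```text
t: 10.05
position: [594.4, 32.7, 105.7]
tool_rot: [[0.358, -0.934, -0.001], [-0.934, -0.358, -0.001], [0.0, 0.001, -1.0]]
force: [4.8, 1.2, 2.1]
opening: 0.133
finger_force: 40.4
```

```bash
python3 -c "
from go import *
need((594,32.5,105),Rt(-1.19))"
```

```text
pos [594.4  32.7 105.7] q [ 0.39  0.05 -0.13  0.   -1.39 -0.03] F [4.8 1.2 2.1] T [ 0.31 -1.31  0.35]
dpos(fullscale, tool axes) [0.    0.007 0.012] drot [ 0.01 -0.   -0.13]
```

Emit:
jog_arm --delta_pos '[[0, -0.007, -0.005], [0, 0, -0.005], [0, 0, -0.005], [0, 0, -0.005], [0, 0, -0.005], [0, 0, -0.005], [0, 0, -0.005], [0, 0, -0.005]]' --delta_rot '[[0, 0, -1], [0, 0, -1], [0, 0, -1], [0, 0, -1], [0, 0, -1], [0, 0, -1], [0, 0, -1], [0, 0, -1]]' --hand '[1, 1, 1, 1, 1, 1, 1, 1]'

```text
t: 11.05
position: [594.9, 33.2, 108.0]
tool_rot: [[0.971, -0.24, -0.001], [-0.24, -0.971, 0.0], [-0.001, -0.0, -1.0]]
force: [3.7, 1.9, 0.8]
opening: 0.129
finger_force: 39.7
```

```bash
python3 -c "
from go import *
need((594.4,32.7,108),Rt(-0.24))"
```

```text
pos [594.9  33.2 108. ] q [ 0.39  0.05 -0.13 -0.   -1.39  0.94] F [3.7 1.9 0.8] T [ 0.88 -1.59 -0.15]
dpos(fullscale, tool axes) [-0.006  0.01  -0.001] drot [-0.    0.01 -0.02]
```

Emit:
jog_arm --delta_pos '[[0.006, 0, -0.005], [0, 0, -0.005], [0, 0, -0.005], [0, 0, -0.005], [0, 0, -0.005], [0, 0, -0.005], [0, 0, -0.005], [0, 0, -0.005]]' --delta_rot '[[0, 0, -1], [0, 0, -1], [0, 0, -1], [0, 0, -1], [0, 0, -1], [0, 0, -1], [0, 0, -1], [0, 0, -1]]' --hand '[1, 1, 1, 1, 1, 1, 1, 1]'

```text
t: 12.05
position: [595.0, 33.5, 110.2]
tool_rot: [[0.753, 0.658, -0.001], [0.658, -0.753, 0.001], [-0.0, -0.001, -1.0]]
force: [3.0, 3.2, 2.0]
opening: 0.129
finger_force: 39.7
```

```bash
cat >> go.py <<'E'
PX=np.array([-.395,.919,0])
def out(mm=1):
    s=read_state();A=s["tool_rot"];F=s["force"]
    print("yaw",round(np.arctan2(A[1,0],A[0,0]),3),"q6",s["joint_positions"][5].round(2),"pos",s["position"].round(2),"F",F.round(1),"Fpx",round(F@PX,1),"Flat",round(F@np.cross([0,0,1],PX),1),"along -x",round(-s["position"]@PX,2),"T",s["torque"].round(2))
    print("1mm out in tool fs",(A.T@(-PX*mm)/60).round(4), "lat", (A.T@np.cross([0,0,1],PX)/60).round(4))
E
python3 -c "
from go import *
out()"
```

```text
yaw 0.718 q6 1.9 pos [594.98  33.51 110.22] F [3.  3.2 2. ] Fpx 1.7 Flat -4.0 along -x 204.23 T [ 1.33 -1.2  -0.16]
1mm out in tool fs [-0.0051  0.0159 -0.    ] lat [-0.0159 -0.0051  0.    ]
```

Emit:
jog_arm --delta_pos '[[-0.004, 0.012, 0], [-0.004, 0.012, 0], [0, 0, 0]]' --delta_rot '[[0, 0, 0], [0, 0, 0], [0, 0, 0]]' --hand '[1, 1, 1]'

```text
t: 12.42
position: [595.4, 32.6, 110.2]
tool_rot: [[0.755, 0.655, -0.002], [0.655, -0.755, 0.002], [-0.0, -0.002, -1.0]]
force: [2.2, 5.6, 2.7]
opening: 0.131
finger_force: 40.1
```

```bash
python3 -c "
from go import *
out()"
```

```text
yaw 0.714 q6 1.9 pos [595.38  32.63 110.18] F [2.2 5.6 2.7] Fpx 4.3 Flat -4.2 along -x 205.19 T [ 2.14 -0.72  0.03]
1mm out in tool fs [-0.0051  0.0159 -0.    ] lat [-0.0159 -0.0051  0.    ]
```

Emit:
jog_arm --delta_pos '[[-0.004, 0.012, 0], [-0.004, 0.012, 0], [0, 0, 0]]' --delta_rot '[[0, 0, 0], [0, 0, 0], [0, 0, 0]]' --hand '[1, 1, 1]'

```text
t: 12.8
position: [595.7, 32.0, 110.1]
tool_rot: [[0.755, 0.656, -0.002], [0.656, -0.755, 0.003], [0.0, -0.004, -1.0]]
force: [-0.7, 7.4, 3.7]
opening: 0.131
finger_force: 40.4
```

```bash
python3 -c "
from go import *
out()"
```

```text
yaw 0.715 q6 1.9 pos [595.66  32.04 110.13] F [-0.7  7.4  3.7] Fpx 7.1 Flat -2.2 along -x 205.84 T [ 3.16 -0.02  0.06]
1mm out in tool fs [-0.0051  0.0159 -0.0001] lat [-0.0159 -0.0051  0.    ]
```

Blocked: the force climbs about 4 N/mm. I'll back off, unscrew 5 more rows and test again.

Emit:
jog_arm --delta_pos '[[0.009, -0.024, 0], [0, 0, -0.005], [0, 0, -0.005], [0, 0, -0.005], [0, 0, -0.005], [0, 0, -0.005]]' --delta_rot '[[0, 0, 0], [0, 0, -1], [0, 0, -1], [0, 0, -1], [0, 0, -1], [0, 0, -1]]' --hand '[1, 1, 1, 1, 1, 1]'

```text
t: 13.55
position: [595.0, 32.6, 111.6]
tool_rot: [[0.25, 0.968, -0.003], [0.968, -0.25, 0.001], [0.001, -0.003, -1.0]]
force: [0.5, 6.5, 2.9]
opening: 0.132
finger_force: 39.9
```

```bash
python3 -c "
from go import *
out()"
```

```text
yaw 1.318 q6 2.5 pos [595.    32.56 111.57] F [0.5 6.5 2.9] Fpx 5.8 Flat -3.0 along -x 205.1 T [ 2.28 -0.04 -0.18]
1mm out in tool fs [-0.0132  0.0102 -0.    ] lat [-0.0102 -0.0132  0.    ]
```

Emit:
jog_arm --delta_pos '[[-0.013, 0.01, 0], [-0.013, 0.01, 0], [0, 0, 0]]' --delta_rot '[[0, 0, 0], [0, 0, 0], [0, 0, 0]]' --hand '[1, 1, 1]'

```text
t: 13.92
position: [595.3, 31.8, 111.5]
tool_rot: [[0.253, 0.967, -0.003], [0.967, -0.253, 0.003], [0.002, -0.004, -1.0]]
force: [-2.1, 10.0, 4.9]
opening: 0.128
finger_force: 40.2
```

```bash
python3 -c "
from go import *
out()"
```

```text
yaw 1.315 q6 2.5 pos [595.34  31.81 111.48] F [-2.1 10.   4.9] Fpx 10.1 Flat -2.0 along -x 205.93 T [3.67 0.83 0.12]
1mm out in tool fs [-0.0132  0.0102 -0.0001] lat [-0.0102 -0.0132  0.    ]
```

Emit:
jog_arm --delta_pos '[[0.035, -0.028, 0], [0, 0, -0.005], [0, 0, -0.005], [0, 0, -0.005], [0, 0, -0.004]]' --delta_rot '[[0, 0, 0], [0, 0, -1], [0, 0, -1], [0, 0, -1], [0, 0, -0.8]]' --hand '[1, 1, 1, 1, 1]'

```text
t: 14.55
position: [594.6, 32.8, 112.6]
tool_rot: [[-0.201, 0.98, -0.003], [0.98, 0.201, 0.001], [0.001, -0.003, -1.0]]
force: [-0.7, 4.6, 2.8]
opening: 0.131
finger_force: 40.0
```

```bash
python3 -c "
from go import *
out()"
```

```text
yaw 1.773 q6 2.95 pos [594.61  32.8  112.62] F [-0.7  4.6  2.8] Fpx 4.5 Flat -1.2 along -x 204.73 T [ 2.06 -0.01 -0.1 ]
1mm out in tool fs [-0.0163  0.0034 -0.    ] lat [-0.0034 -0.0163  0.    ]
```

Emit:
jog_arm --delta_pos '[[-0.016, 0.003, 0], [-0.016, 0.003, 0], [0, 0, 0]]' --delta_rot '[[0, 0, 0], [0, 0, 0], [0, 0, 0]]' --hand '[1, 1, 1]'

```text
t: 14.92
position: [595.0, 32.0, 112.6]
tool_rot: [[-0.199, 0.98, -0.003], [0.98, 0.199, 0.002], [0.003, -0.003, -1.0]]
force: [-1.3, 7.7, 4.9]
opening: 0.127
finger_force: 40.2
```

```bash
python3 -c "
from go import *
out()"
```

```text
yaw 1.771 q6 2.95 pos [595.02  31.98 112.59] F [-1.3  7.7  4.9] Fpx 7.6 Flat -1.9 along -x 205.65 T [3.31 0.72 0.05]
1mm out in tool fs [-0.0163  0.0034 -0.0001] lat [-0.0034 -0.0163  0.    ]
```

Emit:
jog_arm --delta_pos '[[-0.016, 0.003, 0], [-0.016, 0.003, 0], [0, 0, 0]]' --delta_rot '[[0, 0, 0], [0, 0, 0], [0, 0, 0]]' --hand '[1, 1, 1]'

```text
t: 15.3
position: [595.3, 31.3, 112.5]
tool_rot: [[-0.199, 0.98, -0.004], [0.98, 0.199, 0.004], [0.005, -0.003, -1.0]]
force: [-4.8, 12.7, 5.7]
opening: 0.132
finger_force: 40.4
```

```bash
python3 -c "
from go import *
out()"
```

```text
yaw 1.772 q6 2.96 pos [595.33  31.32 112.53] F [-4.8 12.7  5.7] Fpx 13.6 Flat -0.6 along -x 206.37 T [4.8  1.7  0.09]
1mm out in tool fs [-0.0163  0.0034 -0.0001] lat [-0.0034 -0.0163  0.    ]
```

Firmly blocked at 13.6 N. I'll back off, open and re-grasp a half turn back.

Emit:
jog_arm --delta_pos '[[0.055, -0.011, 0], [0, 0, 0], [0, 0, 0], [0, 0, 0], [0, 0, 0], [0, 0, 0], [0, 0, 0], [0, 0, 0]]' --delta_rot '[[0, 0, 0], [0, 0, 0], [0, 0, 0], [0, 0, 0], [0, 0, 0], [0, 0, 0], [0, 0, 1], [0, 0, 1]]' --hand '[1, 0, 0, 0, 0, 0, 0, 0]'

```text
t: 16.3
position: [594.9, 31.2, 112.5]
tool_rot: [[0.044, 0.999, -0.003], [0.999, -0.044, -0.001], [-0.001, -0.003, -1.0]]
force: [0.0, -0.6, -0.2]
opening: 0.999
finger_force: 0.0
```

Emit:
jog_arm --delta_pos '[[0, 0, 0], [0, 0, 0], [0, 0, 0], [0, 0, 0], [0, 0, 0], [0, 0, 0], [0, 0, 0], [0, 0, 0]]' --delta_rot '[[0, 0, 1], [0, 0, 1], [0, 0, 1], [0, 0, 1], [0, 0, 1], [0, 0, 1], [0, 0, 1], [0, 0, 1]]' --hand '[0, 0, 0, 0, 0, 0, 0, 0]'

```text
t: 17.3
position: [594.9, 31.2, 112.4]
tool_rot: [[0.844, 0.537, -0.003], [0.537, -0.844, -0.001], [-0.003, -0.001, -1.0]]
force: [0.1, -0.1, 0.1]
opening: 0.999
finger_force: 0.0
```

Emit:
jog_arm --delta_pos '[[0, 0, 0], [0, 0, 0], [0, 0, 0], [0, 0, 0], [0, 0, 0], [0, 0, 0], [0, 0, 0], [0, 0, 0]]' --delta_rot '[[0, 0, 1], [0, 0, 1], [0, 0, 1], [0, 0, 1], [0, 0, 1], [0, 0, 1], [0, 0, 1], [0, 0, 1]]' --hand '[0, 0, 0, 0, 0, 0, 0, 0]'

```text
t: 18.3
position: [594.9, 31.2, 112.5]
tool_rot: [[0.924, -0.383, -0.003], [-0.383, -0.924, -0.001], [-0.002, 0.002, -1.0]]
force: [0.0, -0.7, -0.4]
opening: 0.999
finger_force: 0.0
```

Emit:
jog_arm --delta_pos '[[0, 0, 0], [0, 0, 0], [0, 0, 0], [0, 0, 0], [0, 0, 0], [0, 0, 0], [0, 0, 0]]' --delta_rot '[[0, 0, 1], [0, 0, 1], [0, 0, 1], [0, 0, 1], [0, 0, 1], [0, 0, 1], [0, 0, 1]]' --hand '[0, 0, 0, 0, 0, 0, 0]'

```text
t: 19.18
position: [594.9, 31.2, 112.5]
tool_rot: [[0.331, -0.944, -0.003], [-0.944, -0.331, -0.001], [-0.0, 0.003, -1.0]]
force: [-0.1, 0.6, -0.0]
opening: 1.001
finger_force: 0.0
```

```bash
python3 -c "
from go import *
out()
need((594.4,33,112.5),Rt(-1.37))
im=read_camera('wrist')
cv2.imwrite('pics/w4.png',cv2.resize(im[180:340,213:427],None,fx=3.7,fy=3.7,interpolation=cv2.INTER_CUBIC)[:,:,::-1])"
```

```text
yaw -1.234 q6 -0.05 pos [594.87  31.24 112.47] F [-0.1  0.6 -0. ] Fpx 0.6 Flat -0.2 along -x 206.27 T [-0.02 -0.04  0.03]
1mm out in tool fs [ 0.0166 -0.0011 -0.    ] lat [0.0011 0.0166 0.0001]
pos [594.9  31.2 112.5] q [ 0.39  0.05 -0.12 -0.   -1.4  -0.05] F [-0.1  0.6 -0. ] T [-0.02 -0.04  0.03]
dpos(fullscale, tool axes) [-0.03  -0.002 -0.001] drot [ 0.03 -0.    1.14]
```

View pics/w4.png

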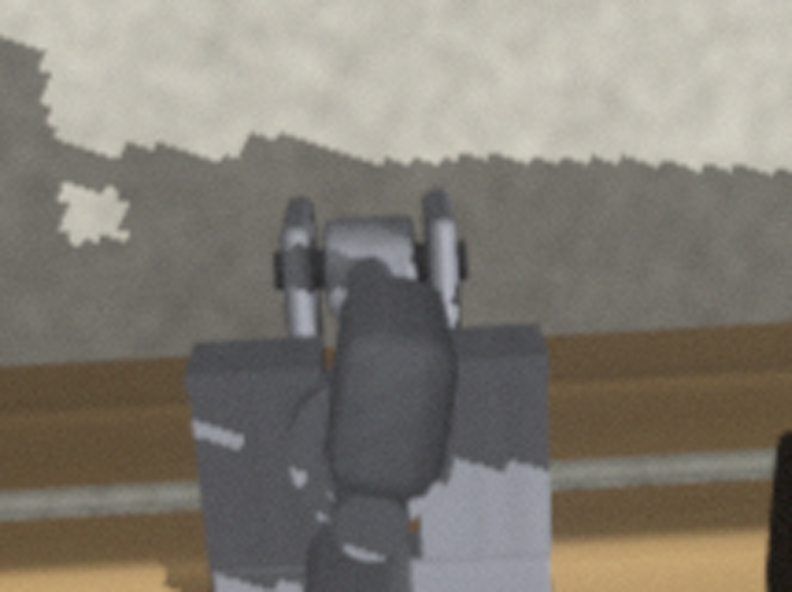

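The nut is still over the lug, and the wings are nearly aligned with the tool. I'll align, re-grip and turn 0.36 rad more.

Emit:
jog_arm --delta_pos '[[-0.03, 0, 0], [0, 0, 0], [0, 0, 0], [0, 0, 0], [0, 0, 0], [0, 0, 0], [0, 0, 0], [0, 0, 0]]' --delta_rot '[[0, 0, 1], [0, 0, 0.14], [0, 0, 0], [0, 0, 0], [0, 0, 0], [0, 0, 0], [0, 0, 0], [0, 0, 0]]' --hand '[0, 0.4, 0.8, 1, 1, 1, 1, 1]'

```text
t: 20.23
position: [594.5, 33.0, 112.6]
tool_rot: [[0.203, -0.979, -0.002], [-0.979, -0.203, -0.001], [0.0, 0.002, -1.0]]
force: [1.5, 0.7, -0.1]
opening: 0.124
finger_force: 40.6
```

Emit:
jog_arm --delta_pos '[[0, 0, -0.005], [0, 0, -0.005], [0, 0, -0.005], [0, 0, 0]]' --delta_rot '[[0, 0, -1], [0, 0, -1], [0, 0, -1], [0, 0, 0]]' --hand '[1, 1, 1, 1]'

```text
t: 20.72
position: [594.3, 33.0, 113.4]
tool_rot: [[0.534, -0.845, -0.003], [-0.845, -0.534, -0.001], [-0.001, 0.003, -1.0]]
force: [1.2, -0.5, -0.3]
opening: 0.127
finger_force: 40.6
```

```bash
python3 -c "
from go import *
out()"
```

```text
yaw -1.007 q6 0.17 pos [594.32  32.96 113.45] F [ 1.2 -0.5 -0.3] Fpx -0.9 Flat -0.9 along -x 204.47 T [ 0.02 -0.35  0.11]
1mm out in tool fs [ 0.0165  0.0026 -0.    ] lat [-0.0026  0.0165  0.    ]
```

Emit:
jog_arm --delta_pos '[[0.016, 0.003, 0], [0.016, 0.003, 0], [0.016, 0.003, 0], [0, 0, 0]]' --delta_rot '[[0, 0, 0], [0, 0, 0], [0, 0, 0], [0, 0, 0]]' --hand '[1, 1, 1, 1]'

```text
t: 21.22
position: [594.8, 31.9, 113.3]
tool_rot: [[0.535, -0.845, -0.004], [-0.845, -0.535, 0.002], [-0.004, 0.002, -1.0]]
force: [-5.0, 7.3, 3.3]
opening: 0.131
finger_force: 41.0
```

```bash
python3 -c "
from go import *
out()"
```

```text
yaw -1.007 q6 0.18 pos [594.82  31.95 113.34] F [-5.   7.3  3.3] Fpx 8.7 Flat 1.7 along -x 205.6 T [2.67 1.42 0.07]
1mm out in tool fs [ 0.0165  0.0026 -0.0001] lat [-0.0026  0.0165  0.    ]
```

Blocked again. I'll back off and turn 0.6 rad more.

Emit:
jog_arm --delta_pos '[[-0.048, -0.009, 0], [0, 0, -0.005], [0, 0, -0.005], [0, 0, -0.005], [0, 0, -0.005], [0, 0, -0.005], [0, 0, 0]]' --delta_rot '[[0, 0, 0], [0, 0, -1], [0, 0, -1], [0, 0, -1], [0, 0, -1], [0, 0, -1], [0, 0, 0]]' --hand '[1, 1, 1, 1, 1, 1, 1]'

```text
t: 22.1
position: [594.1, 32.7, 114.9]
tool_rot: [[0.918, -0.397, -0.003], [-0.397, -0.918, -0.001], [-0.002, 0.003, -1.0]]
force: [-1.9, 0.0, 2.3]
opening: 0.134
finger_force: 40.8
```

```bash
python3 -c "
from go import *
out()"
```

```text
yaw -0.408 q6 0.77 pos [594.15  32.73 114.87] F [-1.9  0.   2.3] Fpx 0.8 Flat 1.8 along -x 204.61 T [0.33 0.29 0.1 ]
1mm out in tool fs [0.0121 0.0114 0.    ] lat [-0.0114  0.0121  0.0001]
```

Emit:
jog_arm --delta_pos '[[0.012, 0.011, 0], [0.012, 0.011, 0], [0.012, 0.011, 0], [0, 0, 0]]' --delta_rot '[[0, 0, 0], [0, 0, 0], [0, 0, 0], [0, 0, 0]]' --hand '[1, 1, 1, 1]'

```text
t: 22.6
position: [595.1, 30.7, 114.8]
tool_rot: [[0.918, -0.396, -0.004], [-0.396, -0.918, -0.0], [-0.004, 0.002, -1.0]]
force: [-4.3, 3.9, 3.2]
opening: 0.129
finger_force: 41.2
```

```bash
python3 -c "
from go import *
out()"
```

```text
yaw -0.407 q6 0.78 pos [595.06  30.73 114.78] F [-4.3  3.9  3.2] Fpx 5.3 Flat 2.4 along -x 206.81 T [1.57 1.58 0.09]
1mm out in tool fs [ 0.0121  0.0115 -0.    ] lat [-0.0115  0.0121  0.0001]
```

Emit:
jog_arm --delta_pos '[[0.012, 0.011, 0], [0.012, 0.011, 0], [0, 0, 0]]' --delta_rot '[[0, 0, 0], [0, 0, 0], [0, 0, 0]]' --hand '[1, 1, 1]'

```text
t: 22.98
position: [595.6, 29.5, 114.7]
tool_rot: [[0.918, -0.396, -0.004], [-0.396, -0.918, 0.001], [-0.004, 0.001, -1.0]]
force: [-6.7, 5.9, 3.4]
opening: 0.127
finger_force: 41.7
```

```bash
python3 -c "
from go import *
out()"
```

```text
yaw -0.407 q6 0.78 pos [595.62  29.53 114.73] F [-6.7  5.9  3.4] Fpx 8.1 Flat 3.8 along -x 208.14 T [2.35 2.13 0.02]
1mm out in tool fs [ 0.0121  0.0115 -0.    ] lat [-0.0115  0.0121  0.0001]
```

```bash
cat >> go.py <<'E'
P=np.array([594.15,32.73,28.]);L=86.9
def swing(th,yaw=-0.407,n=1):
    pos=P+L*(np.sin(th)*-PX+np.array([0,0,np.cos(th)]));need(pos,Rt(yaw,th))
E
python3 -c "
from go import *
swing(0.045);swing(.1);swing(.2)"
```

```text
pos [595.6  29.5 114.7] q [ 0.38  0.05 -0.11 -0.   -1.41  0.78] F [-6.7  5.9  3.4] T [2.35 2.13 0.02]
dpos(fullscale, tool axes) [ 0.004  0.005 -0.001] drot [ 0.27 -0.24 -0.  ]
pos [595.6  29.5 114.7] q [ 0.38  0.05 -0.11 -0.   -1.41  0.78] F [-6.7  5.9  3.4] T [2.35 2.13 0.02]
dpos(fullscale, tool axes) [0.061 0.06  0.004] drot [ 0.58 -0.57 -0.  ]
pos [595.6  29.5 114.7] q [ 0.38  0.05 -0.11 -0.   -1.41  0.78] F [-6.7  5.9  3.4] T [2.35 2.13 0.02]
dpos(fullscale, tool axes) [0.165 0.159 0.025] drot [ 1.15 -1.17 -0.  ]
```

Next I'll tilt the tool to match the bolt. If the force falls, the bolt is free.

Emit:
jog_arm --delta_pos '[[0, 0, 0], [0.01, 0.01, 0], [0, 0, 0]]' --delta_rot '[[0.27, -0.25, 0], [0.05, -0.05, 0], [0, 0, 0]]' --hand '[1, 1, 1]'

```text
t: 23.35
position: [596.5, 27.4, 114.6]
tool_rot: [[0.918, -0.397, -0.021], [-0.395, -0.917, 0.048], [-0.039, -0.036, -0.999]]
force: [-4.2, 1.2, 1.2]
opening: 0.13
finger_force: 40.9
```

```bash
python3 -c "
from go import *
out();swing(0.1)"
```

```text
yaw -0.407 q6 0.82 pos [596.46  27.42 114.64] F [-4.2  1.2  1.2] Fpx 2.7 Flat 3.4 along -x 210.4 T [0.57 1.23 0.12]
1mm out in tool fs [ 0.0121  0.0114 -0.0009] lat [-0.0115  0.0121  0.    ]
pos [596.5  27.4 114.6] q [ 0.35  0.07 -0.08 -0.05 -1.43  0.82] F [-4.2  1.2  1.2] T [0.57 1.23 0.12]
dpos(fullscale, tool axes) [0.035 0.033 0.   ] drot [ 0.28 -0.28 -0.  ]
```

Free: the force dropped to 2.7 N and the bolt keeps moving out. I'll swing further while gripping.

Emit:
jog_arm --delta_pos '[[0.105, 0.1, 0.006], [0.105, 0.1, 0.007], [0.105, 0.1, 0.007], [0, 0, 0]]' --delta_rot '[[0.58, -0.58, 0], [0.58, -0.58, 0], [0.58, -0.58, 0], [0, 0, 0]]' --hand '[1, 1, 1, 1]'

```text
t: 23.85
position: [606.6, 3.0, 108.5]
tool_rot: [[0.901, -0.415, -0.129], [-0.359, -0.878, 0.317], [-0.245, -0.239, -0.94]]
force: [-3.9, 3.0, 0.4]
opening: 0.132
finger_force: 40.9
```

```bash
python3 -c "
from go import *
out();swing(0.5);swing(.8)"
```

```text
yaw -0.379 q6 1.05 pos [606.56   2.97 108.47] F [-3.9  3.   0.4] Fpx 4.3 Flat 2.4 along -x 236.86 T [0.64 0.93 0.31]
1mm out in tool fs [ 0.0114  0.0107 -0.0057] lat [-0.0114  0.0121 -0.0001]
pos [606.6   3.  108.5] q [ 0.12  0.22  0.14 -0.34 -1.58  1.05] F [-3.9  3.   0.4] T [0.64 0.93 0.31]
dpos(fullscale, tool axes) [0.129 0.114 0.012] drot [ 0.82 -0.95 -0.01]
pos [606.6   3.  108.5] q [ 0.12  0.22  0.14 -0.34 -1.58  1.05] F [-3.9  3.   0.4] T [0.64 0.93 0.31]
dpos(fullscale, tool axes) [0.429 0.398 0.14 ] drot [ 2.54 -2.77 -0.  ]
```

Emit:
jog_arm --delta_pos '[[0.09, 0.082, 0.006], [0.09, 0.082, 0.006], [0.09, 0.082, 0.006], [0.09, 0.082, 0.006], [0.09, 0.082, 0.006], [0, 0, 0]]' --delta_rot '[[0.51, -0.56, 0], [0.51, -0.56, 0], [0.51, -0.56, 0], [0.51, -0.56, 0], [0.51, -0.56, 0], [0, 0, 0]]' --hand '[1, 1, 1, 1, 1, 1]'

```text
t: 24.6
position: [618.6, -25.1, 87.4]
tool_rot: [[0.829, -0.48, -0.288], [-0.193, -0.728, 0.658], [-0.525, -0.49, -0.695]]
force: [-5.3, 0.6, -1.9]
opening: 0.128
finger_force: 40.4
```

```bash
python3 -c "
from go import *
out();swing(0.85);swing(1.1);swing(1.2)"
```

```text
yaw -0.228 q6 1.21 pos [618.61 -25.1   87.36] F [-5.3  0.6 -1.9] Fpx 2.7 Flat 4.7 along -x 267.42 T [-1.92  0.14  0.95]
1mm out in tool fs [ 0.0084  0.008  -0.012 ] lat [-0.0114  0.0121  0.0001]
pos [618.6 -25.1  87.4] q [-0.14  0.54  0.47 -0.7  -1.9   1.21] F [-5.3  0.6 -1.9] T [-1.92  0.14  0.95]
dpos(fullscale, tool axes) [ 0.043  0.032 -0.007] drot [ 0.3  -0.27 -0.02]
pos [618.6 -25.1  87.4] q [-0.14  0.54  0.47 -0.7  -1.9   1.21] F [-5.3  0.6 -1.9] T [-1.92  0.14  0.95]
dpos(fullscale, tool axes) [0.302 0.276 0.055] drot [ 1.73 -1.78 -0.03]
pos [618.6 -25.1  87.4] q [-0.14  0.54  0.47 -0.7  -1.9   1.21] F [-5.3  0.6 -1.9] T [-1.92  0.14  0.95]
dpos(fullscale, tool axes) [0.401 0.369 0.105] drot [ 2.3  -2.39 -0.03]
```

Emit:
jog_arm --delta_pos '[[0.078, 0.071, 0.005], [0.078, 0.071, 0.005], [0.078, 0.071, 0.005], [0.078, 0.071, 0.005], [0, 0, 0]]' --delta_rot '[[0.44, -0.46, 0], [0.44, -0.46, 0], [0.44, -0.46, 0], [0.44, -0.46, 0], [0, 0, 0]]' --hand '[1, 1, 1, 1, 1]'

```text
t: 25.22
position: [624.3, -38.3, 66.4]
tool_rot: [[0.756, -0.549, -0.356], [-0.029, -0.571, 0.82], [-0.653, -0.61, -0.448]]
force: [-5.8, -2.7, -1.8]
opening: 0.131
finger_force: 41.0
```

```bash
python3 -c "
from go import *
out();swing(1.2);swing(1.3)"
```

```text
yaw -0.038 q6 1.21 pos [624.29 -38.33  66.36] F [-5.8 -2.7 -1.8] Fpx -0.2 Flat 6.4 along -x 281.82 T [-3.18 -0.44  1.76]
1mm out in tool fs [ 0.0054  0.0051 -0.0149] lat [-0.0114  0.0122  0.0001]
pos [624.3 -38.3  66.4] q [-0.26  0.76  0.65 -0.94 -2.1   1.21] F [-5.8 -2.7 -1.8] T [-3.18 -0.44  1.76]
dpos(fullscale, tool axes) [ 0.1    0.085 -0.006] drot [ 0.55 -0.55 -0.04]
pos [624.3 -38.3  66.4] q [-0.26  0.76  0.65 -0.94 -2.1   1.21] F [-5.8 -2.7 -1.8] T [-3.18 -0.44  1.76]
dpos(fullscale, tool axes) [0.204 0.183 0.015] drot [ 1.12 -1.16 -0.04]
```

Emit:
jog_arm --delta_pos '[[0.1, 0.088, 0.003], [0.1, 0.088, 0.006], [0, 0, 0]]' --delta_rot '[[0.54, -0.55, 0], [0.54, -0.55, 0], [0, 0, 0]]' --hand '[1, 1, 1]'

```text
t: 25.6
position: [626.7, -43.7, 50.9]
tool_rot: [[0.706, -0.598, -0.379], [0.085, -0.46, 0.884], [-0.703, -0.656, -0.274]]
force: [-7.4, -2.9, -0.1]
opening: 0.129
finger_force: 41.1
```

```bash
python3 -c "
from go import *
out();swing(1.34)"
```

```text
yaw 0.12 q6 1.17 pos [626.66 -43.65  50.86] F [-7.4 -2.9 -0.1] Fpx 0.3 Flat 8.0 along -x 287.64 T [-2.59 -0.44  2.36]
1mm out in tool fs [ 0.0033  0.0031 -0.016 ] lat [-0.0114  0.0122 -0.    ]
pos [626.7 -43.7  50.9] q [-0.32  0.9   0.74 -1.09 -2.2   1.17] F [-7.4 -2.9 -0.1] T [-2.59 -0.44  2.36]
dpos(fullscale, tool axes) [ 0.044  0.034 -0.012] drot [ 0.26 -0.29 -0.06]
```

Emit:
jog_arm --delta_pos '[[0.04, 0.035, 0], [0, 0, 0], [0, 0, 0], [0, 0, 0], [0, 0, 0], [0, 0, 0]]' --delta_rot '[[0.25, -0.28, 0], [0, 0, 0], [0, 0, 0], [0, 0, 0], [0, 0, 0], [0, 0, 0]]' --hand '[1, 1, 0.6, 0.6, 0.6, 0.6]'

```text
t: 26.35
position: [629.1, -41.9, 51.4]
tool_rot: [[0.699, -0.603, -0.384], [0.118, -0.433, 0.894], [-0.705, -0.671, -0.231]]
force: [-0.7, -0.7, 1.2]
opening: 0.4
finger_force: 0.0
```

Emit:
jog_arm --delta_pos '[[0, 0, -0.2], [0, 0, -0.4], [0, 0, -0.5], [0, 0, -0.5], [0, 0, 0]]' --delta_rot '[[0, 0, 0], [0, 0, 0], [0, 0, 0], [0, 0, 0], [0, 0, 0]]' --hand '[0.6, 0.6, 0.6, 0.6, 0.6]'

```text
t: 26.98
position: [666.0, -131.4, 73.1]
tool_rot: [[0.7, -0.604, -0.381], [0.115, -0.431, 0.895], [-0.704, -0.671, -0.232]]
force: [0.0, 0.6, -1.7]
opening: 0.401
finger_force: 0.0
```

```bash
python3 -c "
from go import *
out()
im=read_camera('wrist')
a=read_camera('scene')[150:290,270:470]
cv2.imwrite('pics/end.png',np.vstack([im[:,:,::-1][80:400],cv2.resize(a,(400,280))[:,:,::-1][:, :].copy() if 0 else cv2.copyMakeBorder(cv2.resize(a,(400,280),interpolation=cv2.INTER_CUBIC)[:,:,::-1],0,0,0,240,0)]))"
```

```text
yaw 0.163 q6 1.0 pos [ 665.99 -131.4    73.09] F [ 0.   0.6 -1.7] Fpx 0.6 Flat -0.3 along -x 383.82 T [-2.47 -1.03 -0.02]
1mm out in tool fs [ 0.0028  0.0026 -0.0162] lat [-0.0115  0.0121 -0.0001]
```

View pics/end.png

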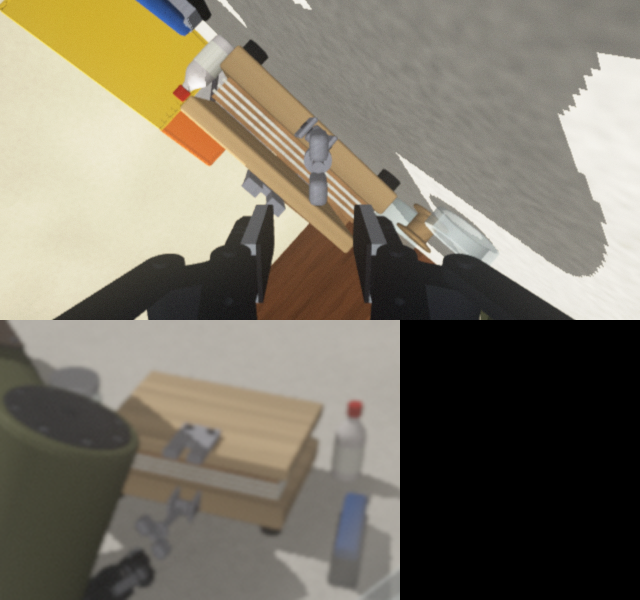

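The eyebolt is swung out and down with the nut still on it: nut at about (318, 165) in the wrist view and (160, 525) in the scene crop. The bystanders look untouched and the gripper is clear, so I'm handing in.

```bash
python3 -c "
from rig import *
print(job.hand_in())"
```

```text
the job is handed in; nothing more can be done
None
```

I unscrewed the wing nut until the bolt came free (about 3.9 rad), swung the eyebolt out to about 1.3 rad (just short of its 1.35 stop), let go and backed the gripper away. The job is handed in, but I got no verdict back; the highest wrist force I read while testing against the lip was about 14 N.

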